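# Start the hold-down bolt of the seedling tray and keep hold of it

### The arm

A 6-joint arm with a two-finger parallel gripper is mounted at the origin on the work surface. World frame = base frame: x ahead of the robot, y to its left, z up, the work surface at z = 0. Lengths are in mm, angles in rad, forces in N, time in s.
With the tool pointing down it reaches from about 300 to 775 mm from the base axis. Payload 14.6 kg.
Tool frame: the origin (TCP) lies midway between the tips of the shut fingers; the grasp point (between the pads) lies 19 mm behind it (manip.grip_depth is the distance from the TCP to the grasp point, in mm); x points along the fingers, y is the direction in which the jaws open and shut, and the axes are right-handed (so a half turn about x gives the same grasp; the last joint's range is limited). The gripper opens to 94 mm and grips with 3 to 60 N. Pads are 16 mm wide; open, the fingers measure 119 mm over their backs; the gripper's body (75 mm by 177 mm) begins 78 mm behind the grasp point.
Start: joints at [-1.404, 0.3, 1.521, -0, 1.321, -0.067], TCP at [127.415, -535.027, 183.646] pointing down, gripper open.
Joint ranges: [-3.03, 3.03], [-0.79, 2.21], [0.23, 2.52], [-1.04, 4.18], [0, 3.07], [-2.55, 2.55]. Speed limits (rad/s): [2.22, 2.22, 2.57, 3.14, 3.14, 3.14].

### API

Orientations are given as [roll, pitch, yaw] about the fixed x, y, z axes, in that order (R = Rz(yaw) Ry(pitch) Rx(roll)).
In Python, from cell import readout, cams, ticket, manip gives the robot as it stands. The module is installed in compiled form; this text tells all that it offers.
- The arm moves only by the tool apply_moves, never from a script. Its argument "plan" is one flat list of numbers, 7 for each row, row after row: the turn, a rotation vector about the tool's x, y, z in rad, then the shift along the tool's x, y, z in m, then the opening in per cent of the stroke, from 0 (shut) to 100 (fully open). In form: [wx, wy, wz, x, y, z, fingers, wx, wy, wz, x, y, z, fingers, ...]. A call has 1 to 5 rows; each row shifts and turns the commanded pose from where the row before left it, along the tool's axes as they then stand; what a row does not reach is not made up. A row lasts 1/8 s, in which the tool goes at most 62.5 mm and 10.7 degrees, less where a joint would pass 70% of its speed; a pose out of reach is approached as far as the arm can. A call with a gripper value outside its range is refused whole. The fingers move at their own pace and stop on an object; "force" is the grip in N (left out, the last holds). Time passes only in rows, so rows that do not move let the fingers close. It gives the time, the measured TCP pose, the force and the opening at its end, in the units of the state.
- readout.read_state(): the state, without advancing time (a new reading comes with each control period).
- cams.camera(name): name is "scene" or "top"; returns a dict with "image" (400x640x3 uint8, red, green, blue), "fovy" (degrees; the focal length in pixels is half the picture's height over the tangent of half this angle, whatever the lens; pixels are square), "cx", "cy" (the principal point, pixels), "D" ([k1, k2, p1, p2, k3] as OpenCV has them; the pictures are not rectified), "position" and "orientation" of the camera in the world. Camera axes: x right, y down, z forward; pixel columns grow to the right and rows downward; lengths in mm; the calibration is good to about 2 mm. A picture is of the moment at which its call begins. There is no depth.
- ticket.sign_off(): hands the job in, once; it reports no verdict.
The state is a dict: "clock": time; "joints": joint angles; "qd": joint speeds; "effort": joint torques, N m; "eef_pos": TCP position; "eef_rot": TCP orientation; "wrist_force": force on the tool from outside, world axes, zero at the start; "moment": the same for the moment, N m; "finger_gap": finger opening in mm.
Only numpy, scipy, OpenCV 4.12 (cv2) and the standard library are available. Lean on these libraries where they do the work, as an engineer would, in place of code of your own. Each camera call takes 0.05 s, during which the arm holds its last target.

### The job

The purple hold-down bolt stands loose in the threaded boss at the end of the seedling tray. Take it by its head and, letting it sink, turn it backward (counter-clockwise seen from above) until you feel it drop off the end of the thread, then turn it forward (clockwise) one whole turn from there, so that it is started but not tightened. Finish with the gripper still holding the bolt's head, keeping it still while I square up the tray, and leave the jug, the spare pot and the trowel alone.

Things in the scene. Friction and masses are not known exactly. Their poses are not given: they have to be found in the camera images.
- knob (a point): purple round knurled head of the hand bolt, 52 mm in diameter, 30 mm high, white index mark on top; the point is the centre of the head, half-way up, on the bolt's vertical axis, and moves with it. Below is a grey shank with a coarse right-hand thread. Clear space 75 mm round the axis, down to the ear. The bolt weighs about 0.16 kg; it is captive and cannot be lifted out
- ear_top (a point): top of the tray's grey ear, on the bolt's axis, 62 mm above the table; under it is a white boss, 53 mm wide, with the female thread. Ear, boss, tray and carrier board are fixed. Its y axis points along the tray, away from the bolt: the tray (250 x 340 mm) begins 55 mm from the axis and holds twelve paper pots with rims 86 mm above the table, seedlings to 110 mm
- bolt_height (a joint): bolt's height (m), up positive. Before the drop it rides 0.004 to 0.008 on the last thread's end, rising as it is turned backward. There it drops to 0, if pressed down or left free (a gripper that stays up holds it up). From there it sinks 0.008 per turn forward (-0.008: one turn engaged), 0.0014 play; -0.021 is tight, 0.012 the upper stop. At 0 the head's centre is 99 mm above the table
- bolt_turn (a joint): turn of the bolt (rad), growing clockwise seen from above (forward, tightening), counted on over several turns; 1.5 to 1.9 at the start. Its zero says nothing about the thread: the drop lies 0.5 to 3.1 rad backward of the start, to be felt. The bolt turns easily (about 0.04 N m, somewhat more when pressed) and stays where it is left
- jug_mid (a point): purple see-through plastic jug, 96 mm wide and 110 mm high, with a handle, standing on the table; middle of the jug. Leave it alone
- spare_pot_mid (a point): spare paper pot with soil, 70 mm wide, 72 mm high, standing on the table; its middle. Leave it alone
- trowel_mid (a point): hand trowel, 245 mm long, 55 mm wide, lying on the table with the wooden handle to its -x; its middle. Leave it alone

How it is judged:
By the outcome, as a careful person would: the job done as asked, in the order asked, and still so for the second after the job is handed in, while the arm keeps its last pose, push and grip.
It also fails if it takes over 72 s, if anything falls off the work surface, if the arm or the gripper's body presses on something with over 40 N, if the wrist force passes 120 N, or if a joint passes its speed limit or range.

## Working session

There is one attempt and no reset: what is moved stays moved. The work goes in short steps, Python scripts to look and compute and a tool call to move; the robot and the scene stay as the last step left them, time stands still between calls to the robot, and variables do not carry over. Pictures are saved under pics/ and viewed, and the job is handed in when it is done.

Besides the shell and the picture viewer there is one more tool, called after ">>>" as name(argument=value, ...) on one line, values as JSON. apply_moves: Moves the arm, as the interface text tells. Its arguments: {"type":"object","properties":{"plan":{"type":"array","items":{"type":"number"}},"force":{"type":"number"}},"required":["plan"]}

```bash
mkdir -p pics
python3 - <<'E'
from cell import readout,cams,manip
import cv2
s=readout.read_state()
for k,v in s.items(): print(k,v)
print(manip.grip_depth)
for n in("scene","top"):
    c=cams.camera(n); cv2.imwrite(f"pics/{n}0.png",c["image"][:,:,::-1])
    print({k:v for k,v in c.items() if k!="image"})
E
```

```text
clock 0.0
joints [-1.40362946e+00  3.00461082e-01  1.52160495e+00  1.17589854e-05
  1.32069800e+00 -6.65737806e-02]
qd [ 0.00058829 -0.00101472 -0.0001711   0.00171077  0.00042578 -0.00101168]
effort [ 1.55539987e-03 -5.31806445e+01 -3.52734089e+01  7.09376112e-02
  2.44841102e-02 -9.99825852e-05]
eef_pos [ 127.35470345 -534.74603857  183.08174524]
eef_rot [-1.64709315  1.56962489  1.72823724]
wrist_force [-0.84106232  0.51850797 -0.45297586]
moment [ 0.03087952 -0.00275053 -0.00256037]
finger_gap 93.64399306524976
18.8
{'fovy': 52.71354810215591, 'cx': 313.27558331632184, 'cy': 212.00745752715102, 'D': array([-0.06559121,  0.        ,  0.        ,  0.        ,  0.        ]), 'position': array([817.3130726, -32.275292 , 677.761167 ]), 'orientation': array([-2.59038044,  0.00823585,  2.12890644])}
{'fovy': 48.71871844070955, 'cx': 320.85886472357845, 'cy': 196.70873912864982, 'D': array([-0.09178221,  0.        ,  0.        ,  0.        ,  0.        ]), 'position': array([ 407.96198669, -217.48991322,  828.51940618]), 'orientation': array([-3.04201401, -0.00649766, -1.56799209])}
```

View pics/scene0.png

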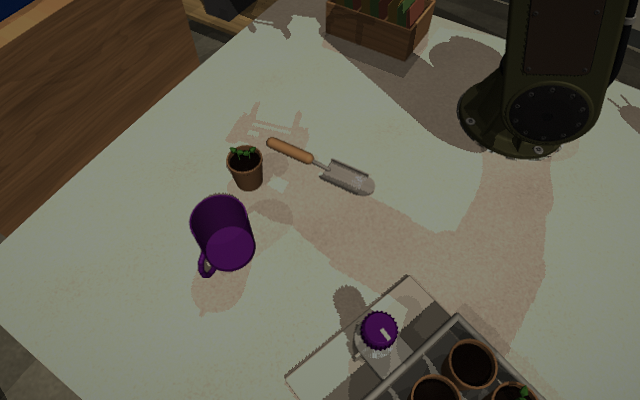

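View pics/top0.png

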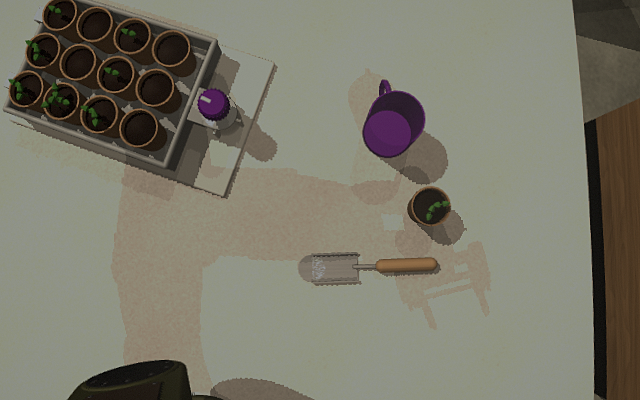

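```bash
cat > h.py <<'E'
import numpy as np, cv2
from scipy.spatial.transform import Rotation as R
from cell import readout,cams
def cam(n):
    c=cams.camera(n); f=200/np.tan(np.radians(c["fovy"])/2)
    c["K"]=np.array([[f,0,c["cx"]],[0,f,c["cy"]],[0,0,1]]); c["R"]=R.from_euler("xyz",c["orientation"]).as_matrix(); return c
def ray(c,p):
    u=cv2.undistortPoints(np.array([[p]],float),c["K"],c["D"])[0,0]; return c["R"]@np.array([u[0],u[1],1])
def onz(c,p,z):
    d=ray(c,p); return c["position"]+d*(z-c["position"][2])/d[2]
def proj(c,P):
    rv=cv2.Rodrigues(c["R"].T)[0]; return cv2.projectPoints(np.array(P,float).reshape(-1,1,3),rv,-c["R"].T@c["position"],c["K"],c["D"])[0].reshape(-1,2)
def tri(c1,p1,c2,p2):
    d1,d2=ray(c1,p1),ray(c2,p2); A=np.stack([d1,-d2],1)
    t=np.linalg.lstsq(A,c2["position"]-c1["position"],rcond=None)[0]
    a=c1["position"]+t[0]*d1;b=c2["position"]+t[1]*d2; return (a+b)/2,np.linalg.norm(a-b)
E
python3 - <<'E'
from h import *
for n,(u,v) in {"scene":(379,331),"top":(213,104)}.items():
    c=cam(n); im=c["image"][v-45:v+45,u-60:u+60,::-1]
    cv2.imwrite(f"pics/{n}1.png",cv2.resize(im,None,fx=6,fy=6,interpolation=cv2.INTER_CUBIC))
    hsv=cv2.cvtColor(c["image"],cv2.COLOR_RGB2HSV)
    m=((hsv[...,0]>125)&(hsv[...,0]<160)&(hsv[...,1]>120)).astype(np.uint8)
    k,l,st,ce=cv2.connectedComponentsWithStats(m)
    for i in range(1,k):
        if st[i,4]>100: print(n,st[i],ce[i])
    print(onz(c,(u,v),115))
E
```

```text
scene [ 190  195   65   83 3870] [221.98527132 233.66925065]
scene [ 361  311   37   40 1033] [378.21974831 330.04259439]
[643.20243952 -38.53987874 115.        ]
top [ 364   80   61   77 1936] [388.40495868 129.54132231]
top [197  89  33  31 633] [212.78515008 103.44707741]
[634.41823577 -41.14937983 115.        ]
```

```bash
ls pics
```

```text
scene0.png
scene1.png
top0.png
top1.png
```

View pics/scene1.png

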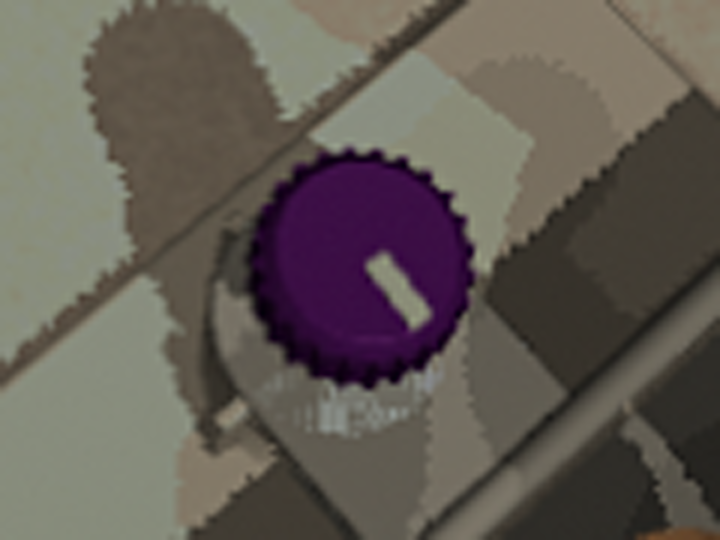

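View pics/top1.png

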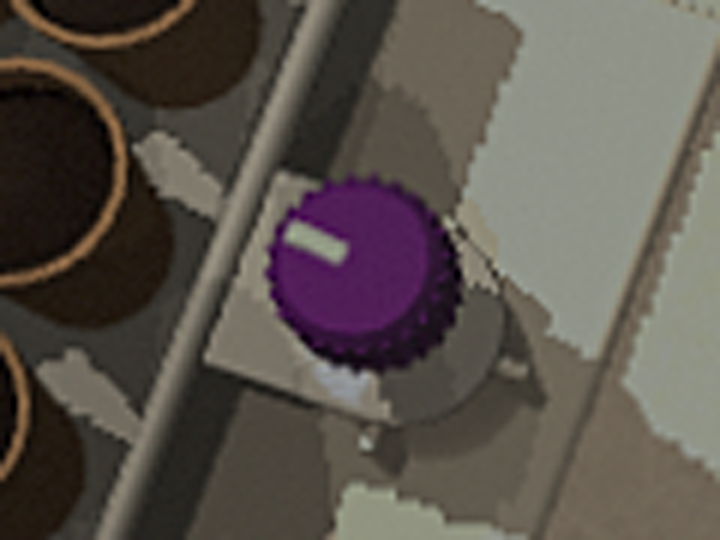

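```bash
cat >> h.py <<'E'
def knobfit(x0=(637,-40,104),fixz=None):
    from scipy.optimize import least_squares
    obs=[];cs=[]
    for n in("scene","top"):
        c=cam(n); hsv=cv2.cvtColor(c["image"],cv2.COLOR_RGB2HSV)
        m=((hsv[...,0]>125)&(hsv[...,0]<160)&(hsv[...,1]>100)).astype(np.uint8)
        k,l,st,ce=cv2.connectedComponentsWithStats(m)
        e=proj(c,[x0])[0]; i=min((i for i in range(1,k) if st[i,4]>100),key=lambda i:np.linalg.norm(ce[i]-e))
        ys,xs=np.nonzero(l==i); obs.append(np.c_[xs,ys]); cs.append(c)
    th=np.linspace(0,2*np.pi,72,endpoint=False); dirs=np.c_[np.cos(th),np.sin(th)]
    def res(p):
        r=[]
        z=p[2] if fixz is None else fixz
        P=[[p[0]+25.5*a,p[1]+25.5*b,z+s] for s in(-15,15) for a,b in dirs]
        for c,o in zip(cs,obs):
            r.append((proj(c,P)@dirs.T).max(0)-(o@dirs.T).max(0)-0.4)
        return np.concatenate(r)
    f=least_squares(res,x0,loss="soft_l1"); rr=res(f.x)
    print("fit",f.x,"rms scene/top",rr[:72].std(),rr[72:].std(),rr[:72].mean(),rr[72:].mean())
    return f.x,cs
E
python3 - <<'E'
from h import *
x,cs=knobfit()
for z in (103,105,107): knobfit(fixz=z)
# mark ends
ctr={"s":(379,331)}
s=lambda px,py,u,v:(u-60+px/6-.5,v-45+py/6-.5)
zt=x[2]+15
for c,a,b,o in((cs[0],(377,258),(422,320),(379,331)),(cs[1],(287,228),(345,255),(213,104))):
    A,B=onz(c,s(*a,*o),zt),onz(c,s(*b,*o),zt); print(A,B,np.degrees(np.arctan2(*(B-A)[1::-1])))
# ear y axis from tray rim edge in top pic
c=cs[1]
A=onz(c,(167,163),75);B=onz(c,(217,40),75);print("tray edge",A,B)
A=onz(c,(223,197),10);B=onz(c,(275,65),10);print("board edge",A,B,np.degrees(np.arctan2(*(B-A)[1::-1])))
for n,p in (("jug",(385,135)),("pot",(430,205)),("trw",(370,266))): print(n,onz(c,p,0))
print("jug sc",onz(cs[0],(230,250),0),"pot",onz(cs[0],(248,183),0))
E
```

```text
fit [638.05854448 -39.33096441 100.24591666] rms scene/top 0.4873806723343512 0.5529997037505993 0.5467743143511173 0.6193067383766518
fit [638.33033888 -39.4130337  104.        ] rms scene/top 0.5859551324173614 0.5585741306240979 0.6325964301970491 0.7184779696014407
fit [638.41971017 -39.54088964 104.        ] rms scene/top 0.753745196734815 0.7217726046349696 0.6947405898305454 0.7024961363556029
fit [638.66654327 -39.53099863 104.        ] rms scene/top 0.9002131717690046 1.0012142689399413 0.7658842888782134 0.838249240767673
[638.4541294  -37.37345377 115.24591666] [645.84928998 -21.92335744 115.24591666] 64.42197699940671
[647.49597512 -19.24329335 115.24591666] [639.56552169 -35.94567842 115.24591666] -115.39881840633088
tray edge [541.43265509  46.40960491  75.        ] [767.15078847 -33.72954469  75.        ]
board edge [488.5778111  -39.78574304  10.        ] [ 745.79609356 -133.04479598   10.        ] -19.929011330727384
jug [ 610.30309506 -345.51420642    0.        ]
pot [ 475.67683038 -429.5448401     0.        ]
trw [ 361.30349567 -314.58199473    0.        ]
jug sc [ 619.58458088 -346.1604516     0.        ] pot [ 478.00384397 -409.98821225    0.        ]
```

>>> apply_moves(plan=[0.18, 0, 0, -0.02, 0, 0, 100, 0.18, 0, 0, 0, 0, 0, 100], force=20)

```text
clock: 0.85
eef_pos: [127.5, -535.6, 205.0]
eef_rot: [1.879, 1.569, -1.395]
wrist_force: [-0.0, 0.9, -0.4]
finger_gap: 94.2
```

```bash
cat >> h.py <<'E'
def st():
    s=readout.read_state(); M=R.from_euler("xyz",s["eef_rot"]).as_matrix()
    print("t",round(s["clock"],3),"q",s["joints"].round(3),"p",np.round(s["eef_pos"],1),"F",np.round(s["wrist_force"],1),"M",np.round(s["moment"],2),"gap",round(s["finger_gap"],1),"yawY",np.degrees(np.arctan2(M[1,1],M[0,1])).round(1),"tilt",np.degrees(np.arccos(-M[2,0])).round(2))
    return s,M
def togo(P):
    s,M=st(); print("shift tool mm",(M.T@(np.array(P)-s["eef_pos"])).round(1))
E
python3 -c "
from h import *
s,M=st();print(M.round(3))"
```

```text
t 0.85 q [-1.404  0.284  1.492  0.     1.364  0.299] p [ 127.5 -535.6  205. ] F [-0.   0.9 -0.4] M [ 0.03  0.05 -0.05] gap 94.2 yawY -97.6 tilt 0.13
[[ 0.    -0.132 -0.991]
 [-0.002 -0.991  0.132]
 [-1.     0.002 -0.001]]
```

>>> apply_moves(plan=[0.15, 0, 0, 0, 0, 0, 100, 0.15, 0, 0, 0, 0, 0, 100, 0.15, 0, 0, 0, 0, 0, 100, 0.15, 0, 0, 0, 0, 0, 100])

```text
clock: 1.35
eef_pos: [127.4, -535.0, 203.6]
eef_rot: [-0.712, 1.571, 1.698]
wrist_force: [-0.3, -0.2, -0.1]
finger_gap: 94.0
```

```bash
python3 -c "
from h import *
togo((638.2,-39.4,205))"
```

```text
t 1.35 q [-1.404  0.285  1.493  0.     1.363  0.898] p [ 127.4 -535.   203.6] F [-0.3 -0.2 -0.1] M [ 0.04  0.06 -0.02] gap 94.0 yawY -131.9 tilt 0.0
shift tool mm [  -1.3 -710.   -49.3]
```

>>> apply_moves(plan=[0, 0, 0, 0, -0.059, -0.004, 100, 0, 0, 0, 0, -0.059, -0.004, 100, 0, 0, 0, 0, -0.059, -0.004, 100, 0, 0, 0, 0, -0.059, -0.004, 100, 0, 0, 0, 0, -0.059, -0.004, 100])

```text
clock: 1.98
eef_pos: [339.4, -326.2, 203.9]
eef_rot: [3.121, 1.57, -0.747]
wrist_force: [0.3, -1.1, -0.7]
finger_gap: 93.9
```

>>> apply_moves(plan=[0, 0, 0, 0, -0.059, -0.004, 100, 0, 0, 0, 0, -0.059, -0.004, 100, 0, 0, 0, 0, -0.059, -0.004, 100, 0, 0, 0, 0, -0.059, -0.004, 100, 0, 0, 0, 0, -0.059, -0.004, 100])

```text
clock: 2.6
eef_pos: [550.3, -118.8, 203.8]
eef_rot: [-2.808, 1.57, -0.392]
wrist_force: [-0.3, -0.5, -0.4]
finger_gap: 93.9
```

```bash
python3 -c "
from h import *
togo((638.2,-39.4,205))"
```

```text
t 2.6 q [-0.278  0.314  1.455 -0.     1.372  2.019] p [ 550.3 -118.8  203.8] F [-0.3 -0.5 -0.4] M [ 0.06  0.05 -0.05] gap 93.9 yawY -131.6 tilt 0.02
shift tool mm [  -1.2 -117.7  -13. ]
```

>>> apply_moves(plan=[0, 0, 0, 0, -0.039, -0.0043, 100, 0, 0, 0, 0, -0.039, -0.0043, 100, 0, 0, 0, 0, -0.039, -0.0043, 100, 0, 0, 0, 0, 0, 0, 100])

```text
clock: 3.1
eef_pos: [637.3, -39.8, 202.8]
eef_rot: [0.419, 1.57, 2.836]
wrist_force: [-1.0, -0.6, -0.1]
finger_gap: 94.1
```

```bash
python3 -c "
from h import *
togo((638.2,-39.4,205))
c=cam('scene');im=c['image'][200:400,250:570,::-1];cv2.imwrite('pics/s2.png',cv2.resize(im,None,fx=2.5,fy=2.5))"
```

```text
t 3.1 q [-0.12   0.49   1.214  0.     1.438  2.175] p [637.3 -39.8 202.8] F [-1.  -0.6 -0.1] M [ 0.06 -0.03  0.04] gap 94.1 yawY -131.5 tilt 0.05
shift tool mm [-2.2 -0.9 -0.4]
```

View pics/s2.png

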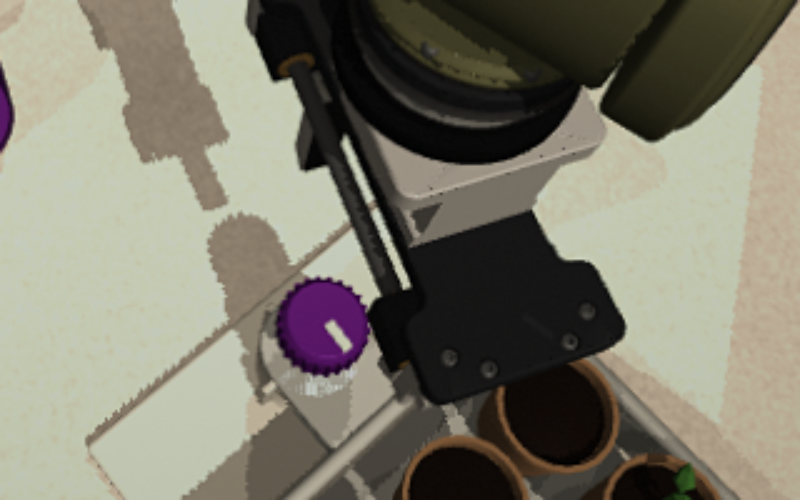

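>>> apply_moves(plan=[0, 0, 0, 0.035, -0.0007, -0.0004, 78, 0, 0, 0, 0.035, 0, 0, 78, 0, 0, 0, 0, 0, 0, 78])

```text
clock: 3.52
eef_pos: [635.5, -42.0, 131.7]
eef_rot: [0.624, 1.566, 3.039]
wrist_force: [0.1, 0.1, 0.7]
finger_gap: 73.8
```

```bash
python3 -c "
from h import *
togo((638.2,-39.4,84))
for n in ('scene','top'):
  c=cam(n);u,v=proj(c,[(638,-39,115)])[0].astype(int);u=max(u,80);v=max(50,min(v,350));im=c['image'][v-50:v+50,u-80:u+80,::-1];cv2.imwrite('pics/%s3.png'%n,cv2.resize(im,None,fx=5,fy=5))"
```

```text
t 3.525 q [-0.123  0.539  1.308 -0.     1.3    2.175] p [635.5 -42.  131.7] F [0.1 0.1 0.7] M [ 0.06 -0.06  0.  ] gap 73.8 yawY -131.7 tilt 0.26
shift tool mm [47.6 -3.8 -0.5]
```

View pics/scene3.png

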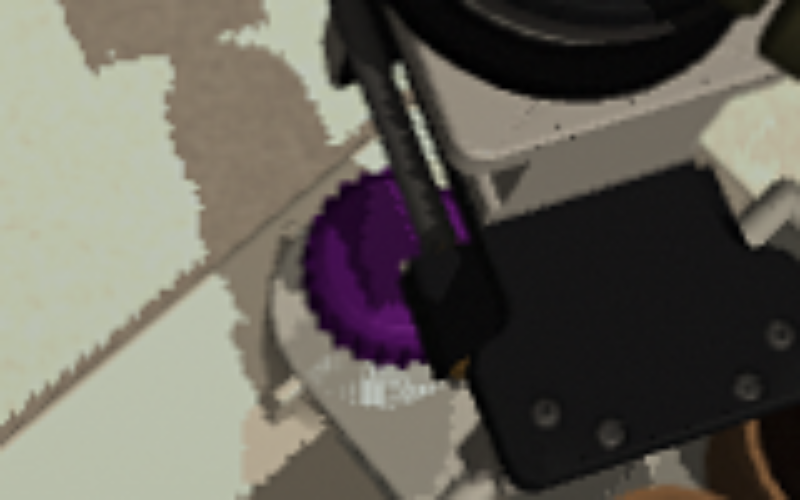

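View pics/top3.png

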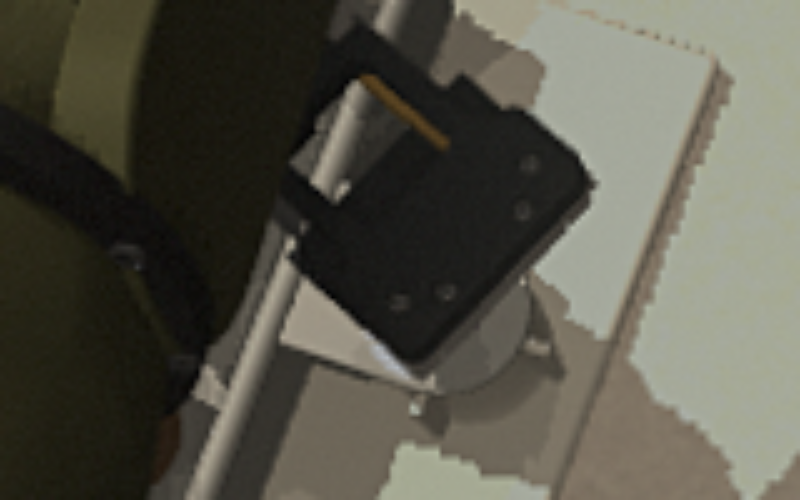

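```bash
python3 -c "
from h import *
togo((638.2,-39.4,84))"
```

```text
t 3.625 q [-0.123  0.536  1.303 -0.     1.301  2.175] p [637.4 -41.9 135.2] F [-0.3 -0.3  0.6] M [0.08 0.01 0.01] gap 73.4 yawY -131.6 tilt 0.08
shift tool mm [51.2 -2.4  1.1]
```

>>> apply_moves(plan=[0, 0, 0, 0, 0, 0, 78, 0, 0, 0, 0, 0, 0, 78])

```text
clock: 3.88
eef_pos: [637.5, -41.4, 134.9]
eef_rot: [-2.558, 1.569, -0.143]
wrist_force: [0.4, -0.4, -0.1]
finger_gap: 73.7
```

```bash
python3 -c "
from h import *
togo((638.2,-39.4,84))"
```

```text
t 3.875 q [-0.122  0.537  1.303 -0.     1.3    2.175] p [637.5 -41.4 134.9] F [ 0.4 -0.4 -0.1] M [0.07 0.04 0.03] gap 73.7 yawY -131.6 tilt 0.09
shift tool mm [50.9 -1.9  0.9]
```

```bash
python3 -c "
from h import *
a=[]
for i in range(6):
  cams.camera('top'); s=readout.read_state(); a.append(s['eef_pos']); print(s['eef_pos'].round(2),s['wrist_force'].round(2),s['joints'].round(4))
print(np.mean(a,0),np.std(a,0))"
```

```text
[637.48 -41.35 134.55] [ 0.38 -0.31  0.41] [-0.1221  0.537   1.3037 -0.      1.2997  2.1749]
[637.37 -41.3  134.26] [-0.72  0.04 -0.34] [-0.1221  0.5372  1.3039  0.      1.2996  2.1749]
[637.31 -41.28 134.07] [0.18 0.36 0.02] [-0.122   0.5375  1.3041  0.      1.2995  2.1749]
[637.29 -41.26 133.95] [0.73 0.48 0.08] [-0.122   0.5376  1.3041  0.      1.2995  2.1749]
[637.25 -41.25 133.8 ] [ 0.05 -0.35 -0.1 ] [-0.122   0.5378  1.3042 -0.      1.2994  2.175 ]
[637.21 -41.25 133.73] [-0.44 -1.19 -0.19] [-0.122   0.5379  1.3043  0.      1.2994  2.175 ]
[637.31965326 -41.28457562 134.06091433] [0.08690471 0.03537482 0.28019396]
```

>>> apply_moves(plan=[0, 0, 0, 0.016, -0.002, 0.0008, 78, 0, 0, 0, 0.017, 0, 0, 78, 0, 0, 0, 0.017, 0, 0, 78, 0, 0, 0, 0, 0, 0, 78, 0, 0, 0, 0, 0, 0, 78])

```text
clock: 4.8
eef_pos: [638.2, -39.3, 84.0]
eef_rot: [-2.536, 1.57, -0.121]
wrist_force: [0.1, -0.7, -0.3]
finger_gap: 73.8
```

```bash
python3 -c "
from h import *
togo((638.2,-39.4,84))
cams.camera('top')
c=cam('scene');im=c['image'][250:400,300:540,::-1];cv2.imwrite('pics/s4.png',cv2.resize(im,None,fx=3,fy=3))
togo((638.2,-39.4,84))
"
```

```text
t 4.8 q [-0.119  0.587  1.349 -0.     1.205  2.178] p [638.2 -39.3  84. ] F [ 0.1 -0.7 -0.3] M [ 0.09 -0.03 -0.05] gap 73.8 yawY -131.6 tilt 0.03
shift tool mm [-0.   0.1 -0.1]
t 4.9 q [-0.119  0.586  1.349  0.     1.205  2.178] p [638.3 -39.3  84.4] F [-0.3 -0.3  0.3] M [ 0.11  0.02 -0.01] gap 73.4 yawY -131.6 tilt 0.07
shift tool mm [0.4 0.1 0. ]
```

View pics/s4.png

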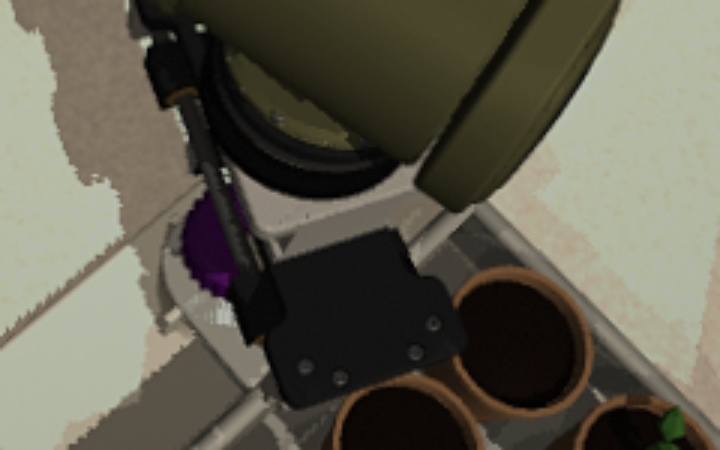

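>>> apply_moves(plan=[0, 0, 0, 0, 0, 0, 40, 0, 0, 0, 0, 0, 0, 40, 0, 0, 0, 0, 0, 0, 40, 0, 0, 0, 0, 0, 0, 40], force=20)

```text
clock: 5.4
eef_pos: [637.4, -39.9, 83.7]
eef_rot: [1.308, 1.569, -2.56]
wrist_force: [-4.6, -4.0, 2.5]
finger_gap: 51.7
```

```bash
python3 -c "
from h import *
st();cams.camera('top');st()"
```

```text
t 5.4 q [-1.190e-01  5.860e-01  1.350e+00 -1.000e-03  1.206e+00  2.178e+00] p [637.4 -39.9  83.7] F [-4.6 -4.   2.5] M [-0.54  0.82 -0.01] gap 51.7 yawY -131.6 tilt 0.09
t 5.45 q [-1.190e-01  5.860e-01  1.350e+00 -1.000e-03  1.206e+00  2.178e+00] p [637.4 -39.9  83.8] F [-5.3 -4.2  2.3] M [-0.58  0.83 -0.  ] gap 51.5 yawY -131.6 tilt 0.08
```

>>> apply_moves(plan=[0, 0, 0, 0.0005, 0.001, 0, 40, 0, 0, 0, 0, 0, 0, 40])

```text
clock: 5.7
eef_pos: [637.4, -40.0, 83.6]
eef_rot: [-2.425, 1.57, -0.009]
wrist_force: [-1.9, -0.2, 5.0]
finger_gap: 51.6
```

```bash
python3 -c "
from h import *
st();cams.camera('top');st()"
```

```text
t 5.7 q [-0.12   0.585  1.352  0.     1.203  2.177] p [637.4 -40.   83.6] F [-1.9 -0.2  5. ] M [ 0.05  0.46 -0.01] gap 51.6 yawY -131.6 tilt 0.04
t 5.75 q [-0.12   0.585  1.352 -0.     1.203  2.177] p [637.4 -40.   83.6] F [-2.4  0.6  5.5] M [0.05 0.46 0.05] gap 51.2 yawY -131.6 tilt 0.03
```

>>> apply_moves(plan=[-0.12, 0, 0, 0, 0, 0, 40, -0.12, 0, 0, 0, 0, 0, 40, 0, 0, 0, 0, 0, 0, 40])

```text
clock: 6.12
eef_pos: [637.5, -39.9, 83.9]
eef_rot: [-2.821, 1.57, -0.164]
wrist_force: [-2.3, -0.3, 7.0]
finger_gap: 51.4
```

```bash
python3 -c "
from h import *
st()"
```

```text
t 6.125 q [-0.12   0.585  1.352 -0.     1.203  1.935] p [637.5 -39.9  83.9] F [-2.3 -0.3  7. ] M [0.06 0.56 0.14] gap 51.4 yawY -117.7 tilt 0.05
```

>>> apply_moves(plan=[-0.1, 0, 0, -0.00012, 0, 0, 40, -0.1, 0, 0, -0.00012, 0, 0, 40])

```text
clock: 6.38
eef_pos: [637.5, -39.9, 84.2]
eef_rot: [-2.811, 1.57, 0.048]
wrist_force: [-3.6, 0.8, 8.2]
finger_gap: 51.8
```

>>> apply_moves(plan=[-0.1, 0, 0, -0.00012, 0, 0, 40, -0.1, 0, 0, -0.00012, 0, 0, 40])

```text
clock: 6.62
eef_pos: [637.5, -39.9, 84.3]
eef_rot: [-2.895, 1.57, 0.164]
wrist_force: [-3.4, 1.4, 7.3]
finger_gap: 51.7
```

```bash
python3 -c "
from h import *
st()"
```

```text
t 6.625 q [-0.12   0.585  1.352  0.     1.205  1.534] p [637.5 -39.9  84.3] F [-3.4  1.4  7.3] M [ 0.24  0.62 -0.2 ] gap 51.7 yawY -94.8 tilt 0.04
```

>>> apply_moves(plan=[-0.1, 0, 0, -0.00012, 0, 0, 40, -0.1, 0, 0, -0.00012, 0, 0, 40])

```text
clock: 6.88
eef_pos: [637.5, -39.8, 84.7]
eef_rot: [-3.052, 1.57, 0.207]
wrist_force: [-4.3, 1.0, 7.0]
finger_gap: 51.6
```

>>> apply_moves(plan=[-0.1, 0, 0, -0.00012, 0, 0, 40, -0.1, 0, 0, -0.00012, 0, 0, 40])

```text
clock: 7.12
eef_pos: [637.5, -39.7, 84.9]
eef_rot: [-3.102, 1.57, 0.357]
wrist_force: [-3.8, 2.2, 8.2]
finger_gap: 50.8
```

>>> apply_moves(plan=[-0.1, 0, 0, -0.00012, 0, 0, 40, -0.1, 0, 0, -0.00012, 0, 0, 40])

```text
clock: 7.38
eef_pos: [637.5, -39.7, 85.1]
eef_rot: [2.978, 1.57, 0.354]
wrist_force: [-3.9, 1.5, 8.3]
finger_gap: 51.5
```

```bash
python3 -c "
from h import *
st()"
```

```text
t 7.375 q [-0.12   0.584  1.351  0.     1.206  0.934] p [637.5 -39.7  85.1] F [-3.9  1.5  8.3] M [ 0.35  0.64 -0.19] gap 51.5 yawY -60.4 tilt 0.04
```

>>> apply_moves(plan=[-0.1, 0, 0, -0.00012, 0, 0, 40, -0.1, 0, 0, -0.00012, 0, 0, 40])

```text
clock: 7.62
eef_pos: [637.5, -39.7, 85.4]
eef_rot: [2.887, 1.57, 0.462]
wrist_force: [-4.0, 2.2, 7.4]
finger_gap: 51.4
```

>>> apply_moves(plan=[-0.1, 0, 0, -0.00012, 0, 0, 40, -0.1, 0, 0, -0.00012, 0, 0, 40])

```text
clock: 7.88
eef_pos: [637.4, -39.6, 85.6]
eef_rot: [2.813, 1.57, 0.588]
wrist_force: [-3.4, 1.9, 6.5]
finger_gap: 51.3
```

>>> apply_moves(plan=[-0.1, 0, 0, -0.0001, 0, 0, 40, -0.1, 0, 0, -0.0001, 0, 0, 40])

```text
clock: 8.12
eef_pos: [637.3, -39.6, 85.1]
eef_rot: [-3.049, 1.57, 1.21]
wrist_force: [-1.1, 1.4, -0.7]
finger_gap: 51.8
```

>>> apply_moves(plan=[-0.1, 0, 0, -0.0001, 0, 0, 40, -0.1, 0, 0, -0.0001, 0, 0, 40])

```text
clock: 8.38
eef_pos: [637.2, -39.6, 84.7]
eef_rot: [-2.379, 1.57, 2.079]
wrist_force: [0.2, 1.6, -2.4]
finger_gap: 51.4
```

>>> apply_moves(plan=[0, 0, 0, 0.0015, 0, 0, 40, 0, 0, 0, 0.0015, 0, 0, 40, 0, 0, 0, 0.0015, 0, 0, 40, 0, 0, 0, 0, 0, 0, 40])

```text
clock: 8.88
eef_pos: [637.2, -39.6, 80.5]
eef_rot: [-2.477, 1.57, 1.977]
wrist_force: [-0.1, 4.9, -2.1]
finger_gap: 51.3
```

```bash
python3 -c "
from h import *
st()"
```

```text
t 8.875 q [-1.200e-01  5.890e-01  1.355e+00  1.000e-03  1.198e+00  1.380e-01] p [637.2 -39.6  80.5] F [-0.1  4.9 -2.1] M [ 0.95 -0.26 -0.05] gap 51.3 yawY -14.8 tilt 0.03
```

>>> apply_moves(plan=[0, 0, 0, 0.001, 0, -0.0004, 40, 0, 0, 0, 0.001, 0, 0, 40, 0, 0, 0, 0, 0, 0, 40])

```text
clock: 9.25
eef_pos: [637.3, -39.6, 78.7]
eef_rot: [-1.501, 1.571, 2.954]
wrist_force: [-0.9, 3.6, -3.0]
finger_gap: 51.5
```

>>> apply_moves(plan=[0, 0, 0, 0.0007, 0, 0, 40, 0, 0, 0, 0.0007, 0, 0, 40, 0, 0, 0, 0, 0, 0, 40])

```text
clock: 9.62
eef_pos: [637.3, -39.6, 78.4]
eef_rot: [1.583, 1.571, -0.245]
wrist_force: [-6.5, 3.4, 8.4]
finger_gap: 51.5
```

```bash
python3 -c "
from h import *
st()"
```

```text
t 9.625 q [-0.119  0.591  1.356 -0.     1.194  0.138] p [637.3 -39.6  78.4] F [-6.5  3.4  8.4] M [ 0.73  1.19 -0.02] gap 51.5 yawY -14.7 tilt 0.02
```

>>> apply_moves(plan=[0.15, 0, 0, 0.0001, 0, 0, 40, 0.15, 0, 0, 0.0001, 0, 0, 40, 0.15, 0, 0, 0.0002, 0, 0, 40, 0.15, 0, 0, 0.0002, 0, 0, 40])

```text
clock: 10.12
eef_pos: [637.5, -39.7, 77.6]
eef_rot: [2.191, 1.57, -0.241]
wrist_force: [-4.5, 3.0, 6.1]
finger_gap: 51.2
```

```bash
python3 -c "
from h import *
st()"
```

```text
t 10.125 q [-0.119  0.592  1.357 -0.     1.192  0.742] p [637.5 -39.7  77.6] F [-4.5  3.   6.1] M [0.71 0.85 0.14] gap 51.2 yawY -49.4 tilt 0.03
```

>>> apply_moves(plan=[0.155, 0, 0, 0.0002, 0, 0, 40, 0.155, 0, 0, 0.0002, 0, 0, 40, 0.155, 0, 0, 0.0002, 0, 0, 40, 0.155, 0, 0, 0.0002, 0, 0, 40, 0.155, 0, 0, 0.0002, 0, 0, 40])

```text
clock: 10.75
eef_pos: [637.6, -39.9, 76.7]
eef_rot: [2.709, 1.57, -0.499]
wrist_force: [-5.0, 2.2, 6.3]
finger_gap: 51.1
```

>>> apply_moves(plan=[0.155, 0, 0, 0.0002, 0, 0, 40, 0.155, 0, 0, 0.0002, 0, 0, 40, 0.155, 0, 0, 0.0002, 0, 0, 40, 0.155, 0, 0, 0.0002, 0, 0, 40, 0.155, 0, 0, 0.0002, 0, 0, 40])

```text
clock: 11.38
eef_pos: [637.5, -40.1, 75.7]
eef_rot: [3.076, 1.57, -0.906]
wrist_force: [-4.7, 1.3, 6.6]
finger_gap: 51.8
```

```bash
python3 -c "
from h import *
st();cams.camera('top');st()"
```

```text
t 11.375 q [-1.200e-01  5.940e-01  1.358e+00 -1.000e-03  1.188e+00  2.293e+00] p [637.5 -40.1  75.7] F [-4.7  1.3  6.6] M [0.32 0.9  0.1 ] gap 51.8 yawY -138.2 tilt 0.05
t 11.425 q [-1.200e-01  5.940e-01  1.358e+00 -1.000e-03  1.188e+00  2.301e+00] p [637.5 -40.1  75.6] F [-5.6  0.8  6.6] M [ 0.37  0.97 -0.12] gap 51.3 yawY -138.7 tilt 0.05
```

>>> apply_moves(plan=[0, 0, 0, 0, 0, 0, 70, 0, 0, 0, 0, 0, 0, 70, 0, 0, 0, -0.001, 0, 0, 70])

```text
clock: 11.8
eef_pos: [637.4, -39.8, 75.6]
eef_rot: [1.837, 1.571, -2.141]
wrist_force: [0.7, -0.2, 0.1]
finger_gap: 65.6
```

```bash
python3 -c "
from h import *
st()
for n in ('scene','top'):
  c=cam(n);u,v=proj(c,[(638,-39,115)])[0].astype(int);u=max(u,80);v=max(50,min(v,350));im=c['image'][v-50:v+50,u-80:u+80,::-1];cv2.imwrite('pics/%s5.png'%n,cv2.resize(im,None,fx=5,fy=5))
st()"
```

```text
t 11.8 q [-0.12   0.594  1.358 -0.     1.189  2.287] p [637.4 -39.8  75.6] F [ 0.7 -0.2  0.1] M [ 0.07  0.   -0.04] gap 65.6 yawY -137.9 tilt 0.01
t 11.9 q [-0.119  0.594  1.358 -0.     1.189  2.287] p [637.5 -39.7  75.8] F [-0.2  0.6  0.4] M [ 0.05 -0.05  0.05] gap 65.7 yawY -137.9 tilt 0.02
```

View pics/scene5.png

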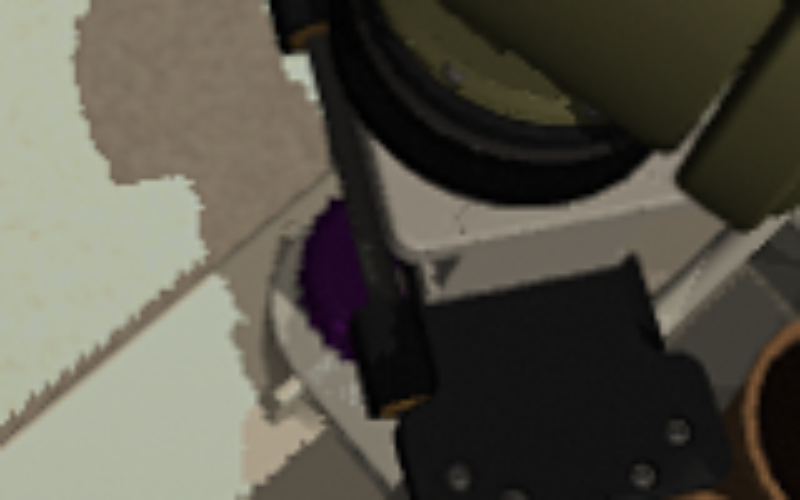

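>>> apply_moves(plan=[0, 0, 0, -0.04, 0, 0, 70, 0, 0, 0, -0.04, 0, 0, 70, 0, 0, 0, -0.04, 0, 0, 70, -0.18, 0, 0, 0, 0, 0, 70, -0.18, 0, 0, 0, 0, 0, 70])

```text
clock: 12.52
eef_pos: [637.5, -39.7, 196.2]
eef_rot: [-2.877, 1.57, -0.206]
wrist_force: [-0.3, -0.5, -0.8]
finger_gap: 65.9
```

```bash
python3 -c "
from h import *
st()
n='scene'
c=cam(n);u,v=proj(c,[(637.5,-39.8,115)])[0].astype(int);print(u,v);u=379;v=331;im=c['image'][v-45:v+45,u-60:u+60,::-1];cv2.imwrite('pics/%s6.png'%n,cv2.resize(im,None,fx=6,fy=6))
"
```

```text
t 12.525 q [-0.119  0.493  1.225 -0.     1.422  1.922] p [637.5 -39.7 196.2] F [-0.3 -0.5 -0.8] M [ 0.03 -0.03  0.01] gap 65.9 yawY -116.9 tilt 0.05
380 327
```

View pics/scene6.png

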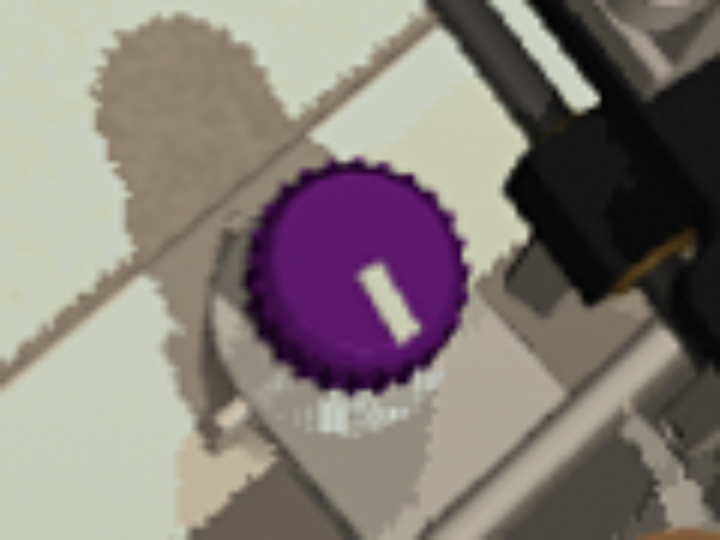

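>>> apply_moves(plan=[-0.18, 0, 0, 0, 0, 0, 70, -0.18, 0, 0, 0, 0, 0, 70, -0.18, 0, 0, 0, 0, 0, 70, -0.18, 0, 0, 0, 0, 0, 70, -0.18, 0, 0, 0, 0, 0, 70])

```text
clock: 13.2
eef_pos: [637.4, -39.6, 195.6]
eef_rot: [0.146, 1.571, -2.568]
wrist_force: [0.0, -0.3, 0.6]
finger_gap: 65.7
```

>>> apply_moves(plan=[-0.18, 0, 0, 0, 0, 0, 70, -0.18, 0, 0, 0, 0, 0, 70, -0.18, 0, 0, 0, 0, 0, 70, -0.18, 0, 0, 0, 0, 0, 70, -0.18, 0, 0, 0, 0, 0, 70])

```text
clock: 13.82
eef_pos: [637.3, -39.6, 195.6]
eef_rot: [-0.97, 1.571, -2.785]
wrist_force: [-0.3, -0.3, -0.9]
finger_gap: 66.1
```

>>> apply_moves(plan=[-0.18, 0, 0, 0, 0, 0, 70, -0.18, 0, 0, 0, 0, 0, 70, -0.18, 0, 0, 0, 0, 0, 70, -0.18, 0, 0, 0, 0, 0, 70, -0.18, 0, 0, 0, 0, 0, 70])

```text
clock: 14.45
eef_pos: [637.4, -39.6, 195.6]
eef_rot: [-2.212, 1.571, -3.127]
wrist_force: [-0.0, 0.7, 0.2]
finger_gap: 65.9
```

>>> apply_moves(plan=[-0.18, 0, 0, 0, 0, 0, 70, -0.18, 0, 0, 0, 0, 0, 70, -0.18, 0, 0, 0, 0, 0, 70, -0.18, 0, 0, 0, 0, 0, 70, -0.18, 0, 0, 0, 0, 0, 70])

```text
clock: 15.08
eef_pos: [637.4, -39.6, 195.6]
eef_rot: [-2.617, 1.571, -2.632]
wrist_force: [0.2, -0.9, -0.6]
finger_gap: 65.6
```

>>> apply_moves(plan=[-0.18, 0, 0, 0, 0, 0, 70, -0.18, 0, 0, 0, 0, 0, 70, -0.18, 0, 0, 0, 0, 0, 70, 0, 0, 0, 0, 0, 0, 70, 0, 0, 0, 0, 0, 0, 70])

```text
clock: 15.7
eef_pos: [637.4, -39.6, 195.7]
eef_rot: [2.637, 1.571, -3.129]
wrist_force: [-0.4, -0.4, -0.5]
finger_gap: 65.9
```

```bash
python3 -c "
from h import *
togo((637.4,-39.9,78.5))"
```

```text
t 15.7 q [-0.119  0.494  1.225 -0.     1.422 -2.207] p [637.4 -39.6 195.7] F [-0.4 -0.4 -0.5] M [-0.03 -0.13  0.01] gap 65.9 yawY 119.6 tilt 0.0
shift tool mm [ 1.172e+02 -3.000e-01 -1.000e-01]
```

>>> apply_moves(plan=[0, 0, 0, 0.035, 0, 0, 70, 0, 0, 0, 0.035, 0, 0, 70, 0, 0, 0, 0.03, 0, 0, 70, 0, 0, 0, 0, 0, 0, 70])

```text
clock: 16.2
eef_pos: [636.3, -39.5, 93.7]
eef_rot: [2.505, 1.567, 3.024]
wrist_force: [-0.4, 0.1, 1.4]
finger_gap: 65.8
```

>>> apply_moves(plan=[0, 0, 0, 0.01, 0, 0, 70, 0, 0, 0, 0.007, 0, 0, 70, 0, 0, 0, 0, 0, 0, 70, 0, 0, 0, 0, 0, 0, 70])

```text
clock: 16.7
eef_pos: [637.6, -39.6, 79.2]
eef_rot: [-0.632, 1.57, -0.11]
wrist_force: [-0.2, -0.0, 1.1]
finger_gap: 65.9
```

```bash
python3 -c "
from h import *
togo((637.4,-39.9,78.5))"
```

```text
t 16.7 q [-0.119  0.59   1.355  0.     1.195 -2.212] p [637.6 -39.6  79.2] F [-0.2 -0.   1.1] M [ 0.12 -0.14 -0.01] gap 65.9 yawY 119.9 tilt 0.04
shift tool mm [ 0.7 -0.1 -0.3]
```

>>> apply_moves(plan=[0, 0, 0, 0, 0, 0, 40, 0, 0, 0, 0, 0, 0, 40, 0, 0, 0, 0, 0, 0, 40, 0, 0, 0, 0, 0, 0, 40], force=20)

```text
clock: 17.2
eef_pos: [637.5, -39.6, 78.9]
eef_rot: [-0.54, 1.57, -0.018]
wrist_force: [-0.4, -0.1, 2.0]
finger_gap: 51.4
```

```bash
python3 -c "
from h import *
st()"
```

```text
t 17.2 q [-0.119  0.591  1.356  0.     1.195 -2.212] p [637.5 -39.6  78.9] F [-0.4 -0.1  2. ] M [ 0.13 -0.08 -0.02] gap 51.4 yawY 119.9 tilt 0.02
```

>>> apply_moves(plan=[0.158, 0, 0, 0.0004, 0, 0, 40, 0.158, 0, 0, 0.0003, 0, 0, 40, 0.158, 0, 0, 0.0002, 0, 0, 40, 0.158, 0, 0, 0.0002, 0, 0, 40, 0.158, 0, 0, 0.0002, 0, 0, 40])

```text
clock: 17.82
eef_pos: [637.5, -39.8, 77.9]
eef_rot: [-0.384, 1.57, -0.657]
wrist_force: [-0.8, -1.4, 4.4]
finger_gap: 51.3
```

>>> apply_moves(plan=[0.158, 0, 0, 0.0002, 0, 0, 40, 0.158, 0, 0, 0.0002, 0, 0, 40, 0.158, 0, 0, 0.0002, 0, 0, 40, 0.158, 0, 0, 0.0002, 0, 0, 40, 0.158, 0, 0, 0.0002, 0, 0, 40])

```text
clock: 18.45
eef_pos: [637.4, -40.0, 76.9]
eef_rot: [-0.116, 1.57, -1.179]
wrist_force: [-2.0, -1.8, 2.9]
finger_gap: 51.6
```

```bash
python3 -c "
from h import *
st()"
```

```text
t 18.45 q [-1.200e-01  5.930e-01  1.357e+00 -1.000e-03  1.191e+00 -6.270e-01] p [637.4 -40.   76.9] F [-2.  -1.8  2.9] M [-0.47  0.33  0.16] gap 51.6 yawY 29.1 tilt 0.04
```

Tracking well: z falls 1 mm per 0.79 rad with a light press.

>>> apply_moves(plan=[0.158, 0, 0, 0.0003, 0, 0, 40, 0.158, 0, 0, 0.0002, 0, 0, 40, 0.158, 0, 0, 0.0002, 0, 0, 40, 0.158, 0, 0, 0.0002, 0, 0, 40, 0.158, 0, 0, 0.0002, 0, 0, 40])

```text
clock: 19.08
eef_pos: [637.2, -40.0, 75.8]
eef_rot: [-0.108, 1.57, -1.961]
wrist_force: [-4.1, -2.8, 5.9]
finger_gap: 51.4
```

>>> apply_moves(plan=[0.158, 0, 0, 0.0002, 0, 0, 40, 0.158, 0, 0, 0.0002, 0, 0, 40, 0.158, 0, 0, 0.0002, 0, 0, 40, 0.158, 0, 0, 0.0002, 0, 0, 40, 0.158, 0, 0, 0.0002, 0, 0, 40])

```text
clock: 19.7
eef_pos: [637.0, -39.9, 74.8]
eef_rot: [0.042, 1.57, -2.601]
wrist_force: [-4.8, -1.6, 6.2]
finger_gap: 51.4
```

```bash
python3 -c "
from h import *
st()"
```

```text
t 19.7 q [-1.200e-01  5.950e-01  1.359e+00 -1.000e-03  1.188e+00  9.530e-01] p [637.  -39.9  74.8] F [-4.8 -1.6  6.2] M [-0.33  1.05  0.08] gap 51.4 yawY -61.4 tilt 0.05
```

>>> apply_moves(plan=[0.158, 0, 0, 0.0002, 0, 0, 40, 0.158, 0, 0, 0.0002, 0, 0, 40, 0.158, 0, 0, 0.0002, 0, 0, 40, 0.158, 0, 0, 0.0002, 0, 0, 40, 0.158, 0, 0, 0.0002, 0, 0, 40])

```text
clock: 20.32
eef_pos: [637.0, -39.7, 73.8]
eef_rot: [0.489, 1.57, -2.944]
wrist_force: [-5.6, -0.8, 6.4]
finger_gap: 51.3
```

>>> apply_moves(plan=[0.158, 0, 0, 0.0002, 0, 0, 40, 0.158, 0, 0, 0.0001, 0, 0, 40, 0.15, 0, 0, 0.0001, 0, 0, 40, 0, 0, 0, 0, 0, 0, 40, 0, 0, 0, 0, 0, 0, 40])

```text
clock: 20.95
eef_pos: [637.0, -39.6, 73.2]
eef_rot: [0.6, 1.57, 2.99]
wrist_force: [-4.7, 0.2, 4.6]
finger_gap: 51.7
```

```bash
python3 -c "
from h import *
st()
for n in ('scene','top'):
  c=cam(n);u,v=proj(c,[(638,-39,115)])[0].astype(int);u=max(u,80);v=max(50,min(v,350));im=c['image'][v-50:v+50,u-80:u+80,::-1];cv2.imwrite('pics/%s7.png'%n,cv2.resize(im,None,fx=5,fy=5))
st()"
```

```text
t 20.95 q [-0.119  0.597  1.361  0.     1.185  2.202] p [637.  -39.6  73.2] F [-4.7  0.2  4.6] M [ 0.2   0.94 -0.13] gap 51.7 yawY -133.0 tilt 0.05
t 21.05 q [-0.119  0.597  1.361  0.     1.185  2.202] p [637.  -39.6  73.2] F [-4.3 -0.   6.8] M [ 0.19  0.99 -0.22] gap 51.7 yawY -133.0 tilt 0.05
```

View pics/scene7.png

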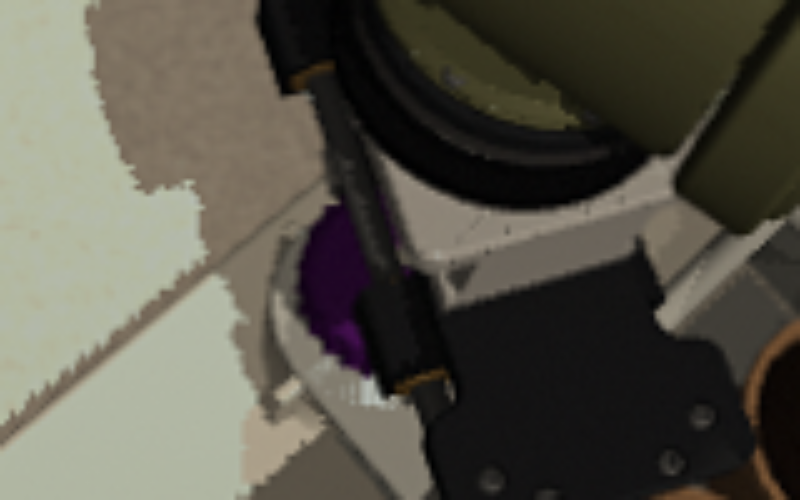

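>>> apply_moves(plan=[0, 0, 0, -0.0005, 0.0004, 0.0004, 40, 0, 0, 0, 0, 0, 0, 40, 0, 0, 0, 0, 0, 0, 40, 0, 0, 0, 0, 0, 0, 40])

```text
clock: 21.55
eef_pos: [636.9, -39.6, 73.4]
eef_rot: [-2.182, 1.571, 0.208]
wrist_force: [1.8, 2.0, -0.7]
finger_gap: 51.6
```

```bash
python3 -c "
from h import *
s,M=st();print(s['qd'].round(3))
for i in range(4): cams.camera('top');st()"
```

```text
t 21.55 q [-0.119  0.596  1.362  0.     1.184  2.203] p [636.9 -39.6  73.4] F [ 1.8  2.  -0.7] M [ 0.27 -0.33 -0.06] gap 51.6 yawY -133.1 tilt 0.01
[ 0.001 -0.002  0.002  0.002 -0.001  0.002]
t 21.6 q [-0.119  0.595  1.362  0.     1.184  2.203] p [636.9 -39.6  73.4] F [ 0.9  0.3 -0.3] M [ 0.26 -0.38  0.01] gap 51.3 yawY -133.1 tilt 0.01
t 21.65 q [-0.119  0.595  1.362  0.     1.184  2.203] p [636.9 -39.6  73.4] F [ 1.4  0.9 -0.6] M [ 0.33 -0.37  0.07] gap 51.6 yawY -133.1 tilt 0.01
t 21.7 q [-0.12   0.596  1.362  0.     1.184  2.203] p [636.9 -39.6  73.4] F [ 1.7  1.6 -0.1] M [ 0.25 -0.4  -0.01] gap 51.6 yawY -133.1 tilt 0.01
t 21.75 q [-0.119  0.596  1.362  0.     1.184  2.203] p [636.9 -39.6  73.4] F [ 1.6  1.4 -0.7] M [ 0.26 -0.44  0.02] gap 51.6 yawY -133.1 tilt 0.01
```

```bash
python3 -c "
from cell import ticket
print(ticket.sign_off())"
```

```text
the job is handed in; nothing more can be done
None
```

I felt the bolt drop off its thread, started it forward one whole turn from there, and handed in the job with the gripper still holding the head. It took about 22 s.

- **Drop:** turning backward under a light press of about 7 N, the bolt rose about 1.27 mm per rad, as an 8 mm thread should. It dropped about 1.74 rad back; the press force fell from +6.5 N to about -1 N and then -2.4 N. I overshot by about 0.3 rad, then lowered the bolt until it rested on the thread again, about 7 mm lower.
- **Forward turn:** I turned it about 6.27 rad clockwise from the drop, letting it sink, with one regrasp partway. The tool height followed the 8 mm pitch throughout. At the regrasp the index mark sat about 7° clockwise of its starting position, against about 6° expected, so the grip had not slipped.
- **Last checks:**
  - The gripper is closed at 51.6 mm with a 20 N grip. The arm is still, and the outside force is under about 3 N.
  - By dead reckoning the bolt is at about -8 mm.
  - I kept well clear of the jug, the spare pot and the trowel.

**Not confirmed:**
- The exact drop angle is only known to about ±0.1 rad, because it fell somewhere inside one 0.2 rad step. That is about 0.13 mm of bolt height.
- The gripper hid the index mark at the end, so the final angle rests on the joint readings rather than a picture.
- My first camera estimate of the head's height was about 100 mm, lower than the 103–107 mm it had to be. I relied on the felt heights instead.

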